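# Unlock a potter's dividing table, index the vase to its mark and lock it

### The arm

A 7-joint arm with a two-finger parallel gripper is mounted at the origin on a cart in front of the work surface, level with it; the furniture and walls round the work are solid. World frame = base frame: x ahead of the robot, y to its left, z up, the work surface at z = 0. Lengths are in m, angles in rad, forces in N, time in s.
With the tool pointing down it reaches from about 0.425 to 0.925 m from the base axis. Payload 6.8 kg.
Tool frame: the origin (TCP) lies at the very end of the fingers, on their centre line; the grasp point (between the pads) lies 19 mm behind it; z points along the fingers, y is the line along which they close (so a half turn about z gives the same grasp; the last joint's range is limited). The gripper opens to 85 mm and grips with 20 to 120 N. Pads are 22 mm wide; open, the fingers measure 114 mm over their backs; the gripper's body (76 mm by 85 mm) begins 54 mm behind the grasp point. The pads swing forward as they close: fully open they stand 13 mm farther back than shut.
Start: joints at [1.213, 0.477, 0.022, 1.555, -0.011, 1.109, -0.083], TCP at [0.167, -0.654, 0.231] pointing down, gripper open.
Joint ranges: [-2.96, 2.96], [-0.34, 2.1], [-1.41, 1.46], [0.24, 2.44], [-1.37, 4.51], [0.17, 1.92], [-2.96, 2.96]. Speed limits (rad/s): [2.39, 2.39, 3.14, 3.14, 3.14, 3.14, 3.14].

### API

Orientations are given as a rotation vector (axis times angle).
In Python, from bench import r gives the robot as it stands.
- The arm moves only by the shell command python3 -m jog 'ROWS' [FORCE]. ROWS is JSON, a list of rows, each an object of numbers: "fingers": the finger opening in m, from 0 to 0.0854; "x", "y", "z": the shift along the tool's x, y, z in m; "rx", "ry", "rz": the turn, a rotation vector about the tool's x, y, z in degrees. In form: [{"fingers": .., "x": .., "y": .., "z": .., "rx": .., "ry": .., "rz": ..}, ...]. A call has 1 to 8 rows; each row shifts and turns the commanded pose from where the row before left it, along the tool's axes as they then stand; what a row does not reach is not made up. A row lasts 1/8 s, in which the tool goes at most 62.5 mm and 10.7 degrees, less where a joint would pass 70% of its speed; a pose out of reach is approached as far as the arm can. A call is refused whole if a number of a shift passes 0.0625 or a number of a turn 10.7, either way. A call with a gripper value outside its range is refused whole. The fingers move at their own pace and stop on an object; FORCE is the grip in N (left out, the last holds). Time passes only in rows, so rows that do not move let the fingers close. It gives the time, the measured TCP pose, the force, the opening and the grip force at its end, in the units of the state.
- r.get_obs(): the state, without advancing time (a new reading comes with each control period).
- r.grab_frame(name): name is "side" or "top"; returns (picture, depth): 400x640x3 uint8, red, green, blue; 400x640 float32, m along the optical axis (not along the pixel's ray), 0 where there is no reading.
- r.get_calibration(name): a dict with "mtx" (3x3 intrinsics, pixels), "extrinsics" (4x4, takes a point from camera to world coordinates). Camera axes: x right, y down, z forward; pixel columns grow to the right and rows downward; lengths in m; the calibration is good to about 2 mm. A picture is of the moment at which its call begins. get_calibration takes no time and is no camera call.
- r.hand_in(): hands the job in; it is judged then, once.
Trained networks look in the newest picture that a camera, given by its name, has taken for a name from the list of things; names that differ only in an ending like _2 or _b are one class to them, and where a whole thing is asked for, a point or a joint stands for the part that bears it (a point fixed in the world has none). Each returns a list of dicts, best first, with "score" (0 to 1); they miss things now and then, are a little off and sometimes report something else, mostly with a low value. They report only what shows in the picture. A call takes as long as a camera call.
- r.search_frame(target, camera): "xyz" ([x, y, z] in m, in world coordinates, good to about 4 mm: the middle of the surface that is visible of it).
- r.landmark_of(target, camera): "xyz" ([x, y, z] in m, in world coordinates, good to about 4 mm: a listed point, or the origin of a listed thing).
The state is a dict: "clock": time; "joints": joint angles; "qvel": joint speeds; "tau": joint torques, N m; "tcp_pos": TCP position; "orientation": TCP orientation; "contact_force": force on the tool from outside, world axes, zero at the start; "moment": the same for the moment, N m; "grip_width": finger opening in m; "gripper_force": force on a finger pad.
Only numpy, scipy, OpenCV 4.12 (cv2) and the standard library are available. Lean on these libraries where they do the work, as an engineer would, in place of code of your own. Each camera call takes 0.05 s, during which the arm holds its last target. There are 200 camera calls.

### The job

Swing the lock lever of the dividing table wide open, turn the wheel by its posts, either way, until it clicks in with the red-capped post and its red mark at the brass pointer, then push the lever fully home again to lock the wheel there. Do not touch the freshly painted vase or knock the pencil arm, and leave the tin and the two jars standing where they are.

Things in the scene. Friction and masses are not known exactly. Their poses are not given: they have to be found in the camera images.
- dividing_table: Potter's dividing table, fixed: green cast base (268 mm disc with three lugs) under a wheel on a vertical axis. Origin: on the wheel axis at worktop level. Own axes, z up: detent housing and brass pointer along -x (to 215 mm out, up to 70 mm high), lock lever on the -y side, upright rod of the pencil arm at (105, 130) mm
- wheel (a joint): wheel angle in rad, positive anticlockwise from above; 0 (or any whole turn) when the red mark is at the pointer; turns either way without stops, a click each 0.524 rad. At the start it rests in a hollow 60 to 180 degrees away
- wheel_center (a point): centre of the 216 mm aluminium wheel head's top face, 78 mm above the worktop. Under it sits a scalloped steel plate, 244 mm across, with 12 hollows 30 degrees apart; a sprung roller at the pointer clicks into a hollow, draws the wheel in from about 12 degrees either way and holds it until pushed out (5 to 8 N at a post)
- red_mark (a point): red stripe at the rim of the wheel head (108 mm from the axis, 78 mm high), straight outside the red-capped post
- pointer (a point): tip of the brass pointer, 116 mm from the axis, 70 mm high
- red_post (a point): top centre of the red-capped upright post on one of the wheel's three jaws: 91 mm from the axis, top 132 mm above the worktop; cap 20 mm across (upper 20 mm), stem 17 mm across down to the jaw block (top 90 mm high, 26 mm wide, reaching in to the vase's foot). The posts are solid with the wheel: push it round by them
- black_post_1 (a point): top centre of a like post with a black cap, 120 degrees anticlockwise of the red one
- black_post_2 (a point): top centre of a like post with a black cap, 240 degrees anticlockwise of the red one
- vase: white vase with blue bands and dots, its fresh paint still wet, held in the jaws at the wheel's centre and turning with it: 86 mm across, from 78 to 168 mm above the worktop. Origin: centre of its underside
- pencil_arm: steel overarm on the base with a green layout pencil beside the vase. Its frame is that of dividing_table: upright 12 mm rod at (105, 130) mm, up to 220 mm high; from its head a rod and clamp, 188 to 212 mm high, run towards the wheel axis, ending 75 mm short of it; the sloping pencil runs on down to the vase, its upper end about 240 mm high
- lock_lever (a joint): lock lever angle in rad: 0 = locked, its nose fully home in a hollow of the scalloped plate; positive = swung open, anticlockwise from above, to the stop at 0.62. Starts shut but not quite home (0.04 to 0.09). It swings level about a vertical pin, stays where left, takes about 3 N at the knob. The nose clears the wheel from 0.25 on; it goes home only when the wheel rests in a hollow
- lever_hinge (a point): pin of the lock lever, at (55, -142) mm in the table's own axes
- lever_knob (a point): top centre of the lever's upright black knob: 25 mm across, from 68 to 110 mm above the worktop, 103 mm from the pin. When locked it stands at (-45, -165) mm in the table's own axes, 35 mm clear of the scalloped plate (top 60 mm high); swung about the pin away from the wheel it unlocks, towards the wheel it locks
- primer_tin: bystander: round primer tin, cream label with a black band and a grey lid, 78 mm across, 74 mm high, standing loose. Origin: centre of its underside
- green_jar: bystander: glass jar of pale green pigment with a black stopper, 56 mm across, 89 mm high, standing loose. Origin: centre of its underside
- cork_jar: bystander: glass jar of white pigment with a cork stopper, 46 mm across, 71 mm high, standing loose. Origin: centre of its underside

How it is judged:
By the outcome, as a careful person would: the job done as asked, in the order asked, and still so for the second after the job is handed in, with the robot touching nothing.
It also fails if it takes over 64 s, if anything falls off the work surface, if the arm or the gripper's body presses on something with over 40 N, if the wrist force passes 120 N, or if a joint passes its speed limit or range.

## Working session

There is one attempt and no reset: what is moved stays moved. The work goes in short steps, Python scripts to look and compute and a shell command to move; the robot and the scene stay as the last step left them, time stands still between calls to the robot, and variables do not carry over. Pictures are saved under pics/ and viewed, at most 10 in all, crops included, and the job is handed in when it is done.

```bash
mkdir -p pics; python3 - <<'E'
from bench import r
import cv2, numpy as np
o=r.get_obs(); print(o['clock'],np.round(o['tcp_pos'],3),np.round(o['orientation'],3),o['grip_width'])
for c in ['side','top']:
    im,d=r.grab_frame(c); cv2.imwrite(f'pics/{c}0.png',im[:,:,::-1])
    print(c,np.round(r.get_calibration(c)['extrinsics'],3).tolist(),r.get_calibration(c)['mtx'].tolist())
    for n in ['dividing_table','wheel_center','red_mark','pointer','red_post','black_post_1','lever_hinge','lever_knob','primer_tin','green_jar','cork_jar','vase']:
        print(n,[(np.round(q['xyz'],3).tolist(),round(q['score'],2)) for q in r.landmark_of(n,c)[:3]])
E
```

```text
0.0 [ 0.167 -0.653  0.23 ] [-3.115e+00 -3.910e-01  1.000e-03] 0.08555617317758626
side [[-0.967, -0.144, 0.211, 0.356], [-0.255, 0.609, -0.751, 0.875], [-0.02, -0.78, -0.626, 0.695], [0.0, 0.0, 0.0, 1.0]] [[384.93434803815353, 0.0, 317.8626594944392], [0.0, 384.93434803815353, 194.77092057617975], [0.0, 0.0, 1.0]]
dividing_table [([0.536, 0.264, 0.003], 0.58)]
wheel_center [([0.534, 0.262, 0.078], 0.66)]
red_mark [([0.497, 0.363, 0.078], 0.84)]
pointer [([0.424, 0.239, 0.069], 0.57)]
red_post [([0.536, 0.262, 0.082], 0.74), ([0.505, 0.352, 0.128], 0.72), ([0.538, 0.262, -0.0], 0.61)]
black_post_1 [([0.471, 0.194, 0.132], 0.89), ([0.623, 0.242, 0.133], 0.89), ([0.353, 0.385, 0.001], 0.43)]
lever_hinge [([0.62, 0.139, 0.048], 0.62)]
lever_knob [([0.529, 0.087, 0.112], 0.67)]
primer_tin [([0.471, 0.452, -0.004], 0.98)]
green_jar [([0.353, 0.382, 0.002], 0.63)]
cork_jar [([0.621, -0.033, 0.002], 0.62), ([0.536, 0.262, 0.002], 0.55)]
vase [([0.533, 0.261, 0.081], 0.7)]
top [[-0.028, -0.998, 0.051, 0.456], [-0.999, 0.029, 0.02, 0.158], [-0.021, -0.051, -0.998, 1.505], [0.0, 0.0, 0.0, 1.0]] [[485.4644298119823, 0.0, 320.3249445106068], [0.0, 485.4644298119823, 200.4874246203672], [0.0, 0.0, 1.0]]
dividing_table [([0.532, 0.263, -0.002], 0.55)]
wheel_center [([0.532, 0.262, 0.076], 0.78), ([0.419, 0.237, 0.067], 0.63)]
red_mark [([0.501, 0.363, 0.08], 0.95), ([0.472, 0.197, 0.128], 0.58)]
pointer [([0.418, 0.234, 0.067], 0.62)]
red_post [([0.509, 0.346, 0.13], 0.81)]
black_post_1 [([0.616, 0.244, 0.13], 0.77), ([0.466, 0.193, 0.127], 0.63)]
lever_hinge [([0.621, 0.132, 0.046], 0.76)]
lever_knob [([0.53, 0.088, 0.113], 0.52), ([0.422, 0.237, 0.07], 0.47)]
primer_tin [([0.476, 0.451, -0.002], 0.58)]
green_jar [([0.354, 0.386, -0.002], 0.71)]
cork_jar [([0.623, -0.027, -0.002], 0.7)]
vase []
```

View pics/top0.png

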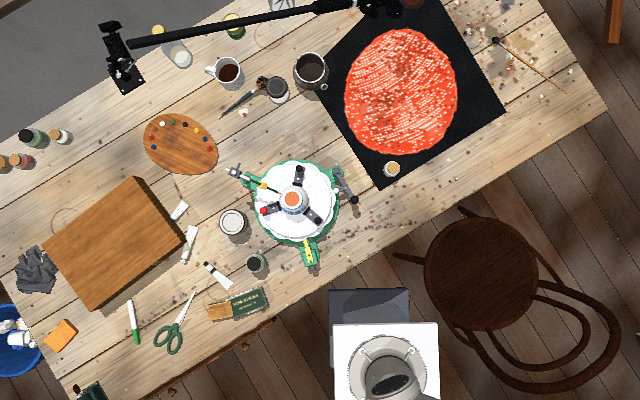

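View pics/side0.png

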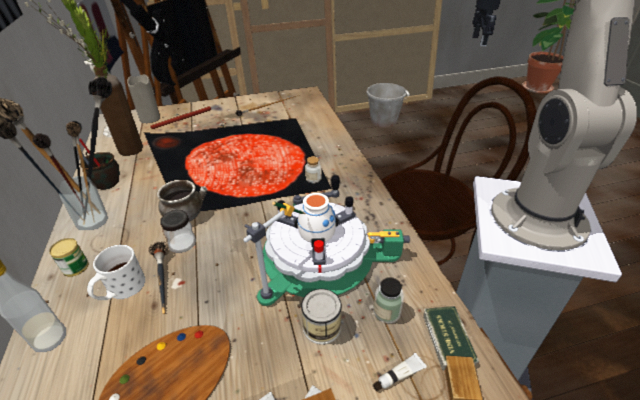

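The top view shows the wheel at about (293,202), red post at about (264,211), pointer at (309,255) and knob at (352,199). The side view shows the pencil arm on the tin side, away from the lever. From the landmarks, the table yaw is about 13° and the wheel is at about -90°. My plan is to open the lever, then push the near black post anticlockwise, which stays clear of the pencil arm.

```bash
cat > h.py <<'E'
from bench import r
import numpy as np
from scipy.spatial.transform import Rotation as R
def st():
    o=r.get_obs(); M=R.from_rotvec(o['orientation']).as_matrix()
    print('t',round(o['clock'],2),'tcp',np.round(o['tcp_pos'],4),'yawx',round(np.degrees(np.arctan2(M[1,0],M[0,0])),2),'F',np.round(o['contact_force'],1),'w',round(o['grip_width'],4),'q',np.round(o['joints'],2)); return o,M
def to(x,y,z,yaw):
    o,M=st(); print('tool shift',np.round(M.T@(np.array([x,y,z])-o['tcp_pos']),4),'then rz',round(-((yaw-np.degrees(np.arctan2(M[1,0],M[0,0]))+180)%360-180),1))
E
python3 -m jog '[{"x":0.033,"y":-0.039,"fingers":0.055},{"x":0.033,"y":-0.039},{"x":0.033,"y":-0.039},{"x":0.033,"y":-0.039},{"x":0.033,"y":-0.039},{"x":0.033,"y":-0.039},{"x":0.033,"y":-0.039},{"x":0.033,"y":-0.039}]'
python3 -c "from h import *;to(.529,.0875,.2,27.6)"
```

```text
t 1.3 tcp [ 0.1669 -0.6541  0.2313] yawx 14.31 F [-0.3 -1.  -0. ] w 0.0853 q [ 1.21  0.48  0.02  1.56 -0.01  1.11 -0.08]
tool shift [ 0.5342 -0.629   0.0313] then rz -13.3validation failed for argument at $[0]...
```

```bash

python3 -m jog '[{"fingers":0.055,"x":0.033,"y":-0.039,"z":0,"rx":0,"ry":0,"rz":0},{"fingers":0.055,"x":0.033,"y":-0.039,"z":0,"rx":0,"ry":0,"rz":0}]'
python3 -c "from h import *;to(.529,.0875,.2,27.6)"
```

```text
clock: 1.55
tcp_pos: [0.2118, -0.5612, 0.2311]
orientation: [3.117, 0.39, 0.0]
contact_force: [0.8, 0.5, -0.1]
grip_width: 0.0548
gripper_force: 0.0
t 1.55 tcp [ 0.2118 -0.5612  0.2311] yawx 14.25 F [ 0.8  0.5 -0.1] w 0.0548 q [ 1.11  0.35 -0.01  1.74  0.    1.05 -0.22]
tool shift [ 0.4671 -0.5507  0.0311] then rz -13.4
```

```bash

python3 -m jog '[{"fingers":0.055,"x":0.034,"y":-0.039,"z":0,"rx":0,"ry":0,"rz":0},{"fingers":0.055,"x":0.034,"y":-0.039,"z":0,"rx":0,"ry":0,"rz":0},{"fingers":0.055,"x":0.034,"y":-0.039,"z":0,"rx":0,"ry":0,"rz":0},{"fingers":0.055,"x":0.034,"y":-0.039,"z":0,"rx":0,"ry":0,"rz":0},{"fingers":0.055,"x":0.034,"y":-0.039,"z":0,"rx":0,"ry":0,"rz":0},{"fingers":0.055,"x":0.034,"y":-0.039,"z":0,"rx":0,"ry":0,"rz":0},{"fingers":0.055,"x":0.034,"y":-0.039,"z":0,"rx":0,"ry":0,"rz":0},{"fingers":0.055,"x":0.034,"y":-0.039,"z":0,"rx":0,"ry":0,"rz":0}]' | head -2
python3 -c "from h import *;to(.529,.0875,.2,27.6)"
```

```text
clock: 2.55
tcp_pos: [0.3987, -0.1912, 0.2317]
t 2.55 tcp [ 0.3987 -0.1912  0.2317] yawx 14.3 F [ 1.2 -0.3 -0.2] w 0.0554 q [ 0.59  0.11 -0.3   2.07  0.04  0.97 -1.05]
tool shift [ 0.1951 -0.2379  0.0316] then rz -13.3
```

```bash

python3 -m jog '[{"fingers":0.055,"x":0.033,"y":-0.039,"z":0,"rx":0,"ry":0,"rz":0},{"fingers":0.055,"x":0.033,"y":-0.039,"z":0,"rx":0,"ry":0,"rz":0},{"fingers":0.055,"x":0.033,"y":-0.039,"z":0,"rx":0,"ry":0,"rz":0},{"fingers":0.055,"x":0.033,"y":-0.039,"z":0,"rx":0,"ry":0,"rz":0},{"fingers":0.055,"x":0.033,"y":-0.039,"z":0,"rx":0,"ry":0,"rz":0},{"fingers":0.055,"x":0.033,"y":-0.039,"z":0,"rx":0,"ry":0,"rz":0},{"fingers":0.055,"x":0,"y":0,"z":0,"rx":0,"ry":0,"rz":-6.7},{"fingers":0.055,"x":0,"y":0,"z":0,"rx":0,"ry":0,"rz":-6.7}]' | head -2
python3 - <<'E'
from h import *
to(.529,.0875,.085,27.6)
for i in range(2):
  for c in ['side','top']:
    r.grab_frame(c)
    for n in ['lever_knob','lever_hinge','pointer','wheel_center']:
        print(c,n,[(np.round(q['xyz'],3).tolist(),round(q['score'],2)) for q in r.landmark_of(n,c)[:2]])
E
```

```text
clock: 3.55
tcp_pos: [0.5321, 0.084, 0.2313]
t 3.55 tcp [0.5321 0.084  0.2313] yawx 28.02 F [ 0.   0.1 -1. ] w 0.055 q [ 0.17  0.3  -0.54  1.85  0.18  1.03 -1.52]
tool shift [-0.0011 -0.0045  0.1463] then rz 0.4
side lever_knob [([0.528, 0.088, 0.111], 0.8)]
side lever_hinge []
side pointer [([0.424, 0.238, 0.07], 0.83)]
side wheel_center [([0.531, 0.262, 0.078], 0.86)]
top lever_knob []
top lever_hinge [([0.621, 0.132, 0.047], 0.4)]
top pointer [([0.416, 0.237, 0.068], 0.92)]
top wheel_center [([0.472, 0.45, -0.003], 0.74), ([0.535, 0.263, 0.079], 0.64)]
side lever_knob [([0.531, 0.086, 0.11], 0.83)]
side lever_hinge [([0.536, 0.262, 0.002], 0.65), ([0.352, 0.383, 0.001], 0.63)]
side pointer [([0.422, 0.236, 0.071], 0.9)]
side wheel_center [([0.531, 0.264, 0.079], 0.74)]
top lever_knob []
top lever_hinge []
top pointer [([0.418, 0.235, 0.068], 0.81)]
top wheel_center [([0.532, 0.264, 0.078], 0.93)]
```

```bash

python3 -m jog '[{"fingers":0.055,"x":-0.001,"y":-0.004,"z":0.035,"rx":0,"ry":0,"rz":0},{"fingers":0.055,"x":0,"y":0,"z":0.035,"rx":0,"ry":0,"rz":0},{"fingers":0.055,"x":0,"y":0,"z":0.025,"rx":0,"ry":0,"rz":0},{"fingers":0.055,"x":0,"y":0,"z":0.025,"rx":0,"ry":0,"rz":0},{"fingers":0.055,"x":0,"y":0,"z":0.02,"rx":0,"ry":0,"rz":0},{"fingers":0.055,"x":0,"y":0,"z":0.008,"rx":0,"ry":0,"rz":0}]' | head -4
python3 -c "from h import *;st()"
```

```text
clock: 5.3
tcp_pos: [0.5286, 0.086, 0.0822]
orientation: [-3.05, -0.752, 0.003]
contact_force: [0.0, 1.0, 0.0]
t 5.3 tcp [0.5286 0.086  0.0822] yawx 27.71 F [0. 1. 0.] w 0.0553 q [ 0.1   0.49 -0.47  1.99  0.32  0.74 -1.65]
```

```bash

python3 -m jog '[{"fingers":0.032,"x":0,"y":0,"z":0,"rx":0,"ry":0,"rz":0},{"fingers":0.032,"x":0,"y":0,"z":0,"rx":0,"ry":0,"rz":0},{"fingers":0.032,"x":0.0004,"y":0.009,"z":0,"rx":0,"ry":0,"rz":-5},{"fingers":0.032,"x":0.0004,"y":0.009,"z":0,"rx":0,"ry":0,"rz":-5},{"fingers":0.032,"x":0.0004,"y":0.009,"z":0,"rx":0,"ry":0,"rz":-5},{"fingers":0.032,"x":0.0004,"y":0.009,"z":0,"rx":0,"ry":0,"rz":-5},{"fingers":0.032,"x":0.0004,"y":0.009,"z":0,"rx":0,"ry":0,"rz":-5},{"fingers":0.032,"x":0.0004,"y":0.009,"z":0,"rx":0,"ry":0,"rz":-5}]' | head -4
python3 -c "from h import *;st()"
python3 -m jog '[{"fingers":0.032,"x":0.0002,"y":0.005,"z":0,"rx":0,"ry":0,"rz":-3}]' | head -4
python3 -m jog '[{"fingers":0.032,"x":0.0002,"y":0.004,"z":0,"rx":0,"ry":0,"rz":-2}]' | head -4
python3 -c "from h import *;st()"
```

```text
clock: 6.3
tcp_pos: [0.566, 0.0482, 0.0843]
orientation: [-2.748, -1.521, -0.003]
contact_force: [-1.3, 3.6, 0.1]
t 6.3 tcp [0.566  0.0482 0.0843] yawx 57.92 F [-1.3  3.6  0.1] w 0.0317 q [ 0.26  0.55 -0.59  1.9   0.41  0.8  -1.11]
clock: 6.42
tcp_pos: [0.5704, 0.0454, 0.0843]
orientation: [-2.709, -1.59, -0.003]
contact_force: [-1.6, 3.4, -0.0]
clock: 6.55
tcp_pos: [0.5737, 0.0435, 0.0841]
orientation: [-2.681, -1.637, -0.002]
contact_force: [-4.1, 5.4, 2.7]
t 6.55 tcp [0.5737 0.0435 0.0841] yawx 62.81 F [-4.1  5.4  2.7] w 0.0318 q [ 0.28  0.57 -0.6   1.89  0.43  0.82 -1.03]
```

```bash

python3 -m jog '[{"fingers":0.032,"x":0,"y":0.003,"z":0,"rx":0,"ry":0,"rz":-1}]' | head -4
python3 -m jog '[{"fingers":0.032,"x":0,"y":0.002,"z":0,"rx":0,"ry":0,"rz":-1}]' | head -4
```

```text
clock: 6.68
tcp_pos: [0.5741, 0.0436, 0.0838]
orientation: [-2.664, -1.659, 0.003]
contact_force: [-12.2, 8.6, 9.5]
clock: 6.8
tcp_pos: [0.5743, 0.0439, 0.0837]
orientation: [-2.647, -1.683, 0.006]
contact_force: [-15.3, 9.3, 12.9]
```

```bash

python3 -m jog '[{"fingers":0.055,"x":0,"y":-0.005,"z":0,"rx":0,"ry":0,"rz":2},{"fingers":0.055,"x":0,"y":-0.003,"z":0,"rx":0,"ry":0,"rz":0},{"fingers":0.055,"x":0,"y":0,"z":-0.03,"rx":0,"ry":0,"rz":0},{"fingers":0.055,"x":0,"y":0,"z":-0.045,"rx":0,"ry":0,"rz":0},{"fingers":0.055,"x":0,"y":0,"z":-0.045,"rx":0,"ry":0,"rz":0}]' | head -4
python3 - <<'E'
from h import *
to(.4695,.194,.2,47)
for i in range(2):
  for c in ['side','top']:
    r.grab_frame(c)
    for n in ['lever_knob','black_post_1','red_post','red_mark']:
        print(c,n,[(np.round(q['xyz'],3).tolist(),round(q['score'],2)) for q in r.landmark_of(n,c)[:2]])
E
```

```text
clock: 7.42
tcp_pos: [0.5709, 0.0431, 0.2046]
orientation: [2.683, 1.634, -0.0]
contact_force: [1.0, 0.1, -0.0]
t 7.42 tcp [0.5709 0.0431 0.2046] yawx 62.68 F [ 1.   0.1 -0. ] w 0.0553 q [ 0.35  0.42 -0.68  1.8   0.3   1.03 -0.93]
tool shift [ 0.0876 -0.1593  0.0045] then rz 15.7
side lever_knob [([0.571, 0.045, 0.111], 0.59)]
side black_post_1 [([0.623, 0.24, 0.131], 0.92), ([0.468, 0.197, 0.133], 0.77)]
side red_post [([0.503, 0.353, 0.13], 0.86)]
side red_mark [([0.622, 0.24, 0.133], 0.65)]
top lever_knob [([0.57, 0.048, 0.114], 0.57), ([0.621, 0.135, 0.048], 0.43)]
top black_post_1 [([0.469, 0.198, 0.128], 0.61), ([0.616, 0.243, 0.129], 0.6)]
top red_post [([0.622, 0.134, 0.048], 0.7), ([0.507, 0.343, 0.129], 0.65)]
top red_mark [([0.499, 0.364, 0.078], 0.8), ([0.471, 0.198, 0.13], 0.73)]
side lever_knob [([0.57, 0.046, 0.111], 0.83), ([0.472, 0.449, 0.002], 0.71)]
side black_post_1 [([0.471, 0.195, 0.134], 0.82), ([0.624, 0.242, 0.131], 0.73)]
side red_post [([0.502, 0.35, 0.128], 0.81), ([0.622, 0.244, 0.134], 0.21)]
side red_mark [([0.501, 0.364, 0.083], 0.66), ([0.502, 0.351, 0.13], 0.42)]
top lever_knob [([0.569, 0.048, 0.112], 0.5)]
top black_post_1 [([0.617, 0.243, 0.132], 0.92), ([0.471, 0.198, 0.13], 0.64)]
top red_post [([0.504, 0.347, 0.131], 0.74)]
top red_mark [([0.5, 0.362, 0.078], 0.77)]
```

```bash

python3 -m jog '[{"fingers":0.055,"x":0.022,"y":-0.04,"z":0,"rx":0,"ry":0,"rz":0},{"fingers":0.055,"x":0.022,"y":-0.04,"z":0,"rx":0,"ry":0,"rz":0},{"fingers":0.055,"x":0.022,"y":-0.04,"z":0,"rx":0,"ry":0,"rz":0},{"fingers":0.055,"x":0.022,"y":-0.04,"z":0,"rx":0,"ry":0,"rz":0},{"fingers":0.055,"x":0,"y":0,"z":0,"rx":0,"ry":0,"rz":8},{"fingers":0.055,"x":0,"y":0,"z":0,"rx":0,"ry":0,"rz":8}]' | head -4
python3 -c "from h import *;to(.4685,.195,.1,46.6)"
```

```text
clock: 9.18
tcp_pos: [0.4686, 0.1961, 0.2035]
orientation: [2.886, 1.241, 0.001]
contact_force: [0.1, -1.1, 0.4]
t 9.18 tcp [0.4686 0.1961 0.2035] yawx 46.54 F [ 0.1 -1.1  0.4] w 0.0551 q [ 0.08  0.31 -0.71  1.94  0.25  0.97 -1.5 ]
tool shift [-0.0008  0.0007  0.1035] then rz -0.1
```

```bash

python3 -m jog '[{"fingers":0.055,"x":-0.001,"y":0,"z":0.03,"rx":0,"ry":0,"rz":0},{"fingers":0.055,"x":0,"y":0,"z":0.025,"rx":0,"ry":0,"rz":0},{"fingers":0.055,"x":0,"y":0,"z":0.025,"rx":0,"ry":0,"rz":0},{"fingers":0.055,"x":0,"y":0,"z":0.02,"rx":0,"ry":0,"rz":0},{"fingers":0.032,"x":0,"y":0,"z":0,"rx":0,"ry":0,"rz":0},{"fingers":0.032,"x":0,"y":0,"z":0,"rx":0,"ry":0,"rz":0}]' | head -6
python3 -c "from h import *;to(.4685,.195,.1,46.6)"
```

```text
clock: 9.93
tcp_pos: [0.4687, 0.1951, 0.1041]
orientation: [-2.884, -1.246, -0.002]
contact_force: [1.1, -0.4, 0.8]
grip_width: 0.0319
gripper_force: 0.0
t 9.93 tcp [0.4687 0.1951 0.1041] yawx 46.72 F [ 1.1 -0.4  0.8] w 0.0319 q [ 0.01  0.45 -0.64  2.03  0.38  0.78 -1.62]
tool shift [-0.0002 -0.0001  0.0041] then rz 0.1
```

```bash

python3 -m jog '[{"fingers":0.032,"x":0.0003,"y":0.0081,"z":0,"rx":0,"ry":0,"rz":-5},{"fingers":0.032,"x":0.0003,"y":0.0081,"z":0,"rx":0,"ry":0,"rz":-5},{"fingers":0.032,"x":0.0003,"y":0.0081,"z":0,"rx":0,"ry":0,"rz":-5},{"fingers":0.032,"x":0.0003,"y":0.0081,"z":0,"rx":0,"ry":0,"rz":-5},{"fingers":0.032,"x":0.0003,"y":0.0081,"z":0,"rx":0,"ry":0,"rz":-5},{"fingers":0.032,"x":0.0003,"y":0.0081,"z":0,"rx":0,"ry":0,"rz":-5}]' | head -4
python3 - <<'E'
from h import *
o,M=st(); p=o['tcp_pos'][:2]-np.array([.532,.2625]); print(np.hypot(*p),np.degrees(np.arctan2(p[1],p[0]))%360)
r.grab_frame('top')
for n in ['black_post_1','red_post']:
    print(n,[(np.round(q['xyz'],3).tolist(),np.degrees(np.arctan2(q['xyz'][1]-.2625,q['xyz'][0]-.532)).round(1)) for q in r.landmark_of(n,'top')[:3]])
E
```

```text
clock: 10.68
tcp_pos: [0.51, 0.1726, 0.1045]
orientation: [-2.459, -1.954, -0.001]
contact_force: [-2.6, 0.8, 1.0]
t 10.68 tcp [0.51   0.1726 0.1045] yawx 76.93 F [-2.6  0.8  1. ] w 0.0321 q [ 0.15  0.52 -0.75  1.95  0.47  0.84 -1.09]
0.09257078243547552 256.22243344330775
black_post_1 [([0.618, 0.282, 0.129], np.float64(13.0))]
red_post [([0.473, 0.326, 0.13], np.float64(132.8))]
```

```bash

python3 -m jog '[{"fingers":0.032,"x":0.0003,"y":0.0081,"z":0,"rx":0,"ry":0,"rz":-5},{"fingers":0.032,"x":0.0003,"y":0.0081,"z":0,"rx":0,"ry":0,"rz":-5},{"fingers":0.032,"x":0.0003,"y":0.0081,"z":0,"rx":0,"ry":0,"rz":-5},{"fingers":0.032,"x":0.0003,"y":0.0081,"z":0,"rx":0,"ry":0,"rz":-5},{"fingers":0.032,"x":0.0003,"y":0.0081,"z":0,"rx":0,"ry":0,"rz":-5},{"fingers":0.032,"x":0.0003,"y":0.0081,"z":0,"rx":0,"ry":0,"rz":-5},{"fingers":0.032,"x":0.0003,"y":0.0081,"z":0,"rx":0,"ry":0,"rz":-5},{"fingers":0.032,"x":0.0003,"y":0.0081,"z":0,"rx":0,"ry":0,"rz":-5}]' | head -4
python3 -m jog '[{"fingers":0.032,"x":0.0003,"y":0.0081,"z":0,"rx":0,"ry":0,"rz":-5},{"fingers":0.032,"x":0.0003,"y":0.0081,"z":0,"rx":0,"ry":0,"rz":-5}]' | head -4
cat > m.py <<'E'
from h import *
o,M=st(); p=o['tcp_pos'][:2]-np.array([.532,.2625]); print(np.hypot(*p),np.degrees(np.arctan2(p[1],p[0]))%360)
for c in ['top','side']:
  r.grab_frame(c)
  for n in ['black_post_1','red_post','red_mark','pointer']:
    print(c,n,[(np.round(q['xyz'],3).tolist(),np.degrees(np.arctan2(q['xyz'][1]-.2625,q['xyz'][0]-.532)).round(1)%360) for q in r.landmark_of(n,c)[:3]])
E
python3 m.py
```

```text
clock: 11.82
tcp_pos: [0.5695, 0.1773, 0.1033]
orientation: [-1.644, -2.673, 0.013]
contact_force: [-13.2, -5.1, 10.8]
clock: 12.08
tcp_pos: [0.585, 0.1855, 0.1034]
orientation: [-1.407, -2.807, 0.01]
contact_force: [-7.8, -4.9, 5.1]
t 12.07 tcp [0.585  0.1855 0.1034] yawx 126.76 F [-7.8 -4.9  5.1] w 0.032 q [ 0.23  0.7  -0.9   1.76  0.64  1.01 -0.29]
0.0935235836514434 304.55526466099866
top black_post_1 [([0.573, 0.34, 0.131], np.float64(62.1))]
top red_post []
top red_mark [([0.426, 0.26, 0.08], np.float64(181.4))]
top pointer [([0.418, 0.238, 0.068], np.float64(192.4))]
side black_post_1 [([0.58, 0.187, 0.131], np.float64(302.4)), ([0.572, 0.341, 0.131], np.float64(62.8))]
side red_post [([0.44, 0.263, 0.132], np.float64(179.6)), ([0.533, 0.263, 0.075], np.float64(40.6)), ([0.537, 0.26, 0.001], np.float64(332.4))]
side red_mark [([0.43, 0.257, 0.082], np.float64(182.9))]
side pointer [([0.423, 0.233, 0.07], np.float64(195.1))]
```

```bash

python3 -m jog '[{"fingers":0.032,"x":0.0002,"y":0.0057,"z":0,"rx":0,"ry":0,"rz":-3.5},{"fingers":0.032,"x":0.0002,"y":0.0057,"z":0,"rx":0,"ry":0,"rz":-3.5},{"fingers":0.05,"x":0,"y":0,"z":0,"rx":0,"ry":0,"rz":0},{"fingers":0.06,"x":0,"y":0,"z":0,"rx":0,"ry":0,"rz":0},{"fingers":0.06,"x":0,"y":0,"z":0,"rx":0,"ry":0,"rz":0},{"fingers":0.06,"x":0,"y":0,"z":0,"rx":0,"ry":0,"rz":0}]' | head -4
python3 m.py
```

```text
clock: 13.32
tcp_pos: [0.5961, 0.1944, 0.1033]
orientation: [1.235, 2.888, 0.0]
contact_force: [-0.6, -0.0, 0.4]
t 13.32 tcp [0.5961 0.1944 0.1033] yawx 133.69 F [-0.6 -0.   0.4] w 0.0604 q [ 0.22  0.73 -0.92  1.74  0.67  1.03 -0.18]
0.09349205604260698 313.27002450434816
top black_post_1 [([0.59, 0.192, 0.13], np.float64(309.6)), ([0.419, 0.237, 0.071], np.float64(192.8))]
top red_post [([0.445, 0.246, 0.129], np.float64(190.6))]
top red_mark [([0.426, 0.244, 0.082], np.float64(189.9))]
top pointer [([0.422, 0.237, 0.067], np.float64(193.1))]
side black_post_1 [([0.588, 0.194, 0.135], np.float64(309.1))]
side red_post [([0.441, 0.253, 0.128], np.float64(186.1))]
side red_mark [([0.428, 0.244, 0.079], np.float64(190.2)), ([0.471, 0.448, 0.001], np.float64(108.2)), ([0.564, 0.344, 0.132], np.float64(68.5))]
side pointer [([0.423, 0.234, 0.07], np.float64(194.8))]
```

```bash

python3 m.py
python3 - <<'E'
from bench import r
import cv2
im,_=r.grab_frame('side'); a=cv2.resize(im[150:320,230:430,::-1],(800,680))[:600]
im,_=r.grab_frame('top'); b=cv2.resize(im[140:280,230:380,::-1],(643,600))
cv2.imwrite('pics/s1.png',a);cv2.imwrite('pics/t1.png',b)
E
```

```text
t 13.82 tcp [0.5961 0.1944 0.1033] yawx 133.71 F [ 0.4 -0.6 -0.6] w 0.0601 q [ 0.22  0.73 -0.92  1.74  0.67  1.03 -0.18]
0.09349376691511564 313.2882268759217
top black_post_1 [([0.561, 0.347, 0.13], np.float64(70.8)), ([0.588, 0.195, 0.13], np.float64(309.4))]
top red_post [([0.446, 0.243, 0.13], np.float64(193.0))]
top red_mark [([0.427, 0.242, 0.078], np.float64(190.9))]
top pointer []
side black_post_1 [([0.568, 0.348, 0.131], np.float64(66.8)), ([0.47, 0.45, -0.001], np.float64(108.5)), ([0.588, 0.194, 0.133], np.float64(309.4))]
side red_post [([0.44, 0.248, 0.129], np.float64(188.6))]
side red_mark [([0.426, 0.245, 0.082], np.float64(189.6)), ([0.44, 0.254, 0.132], np.float64(185.5))]
side pointer [([0.421, 0.235, 0.071], np.float64(193.8))]
```

View pics/t1.png

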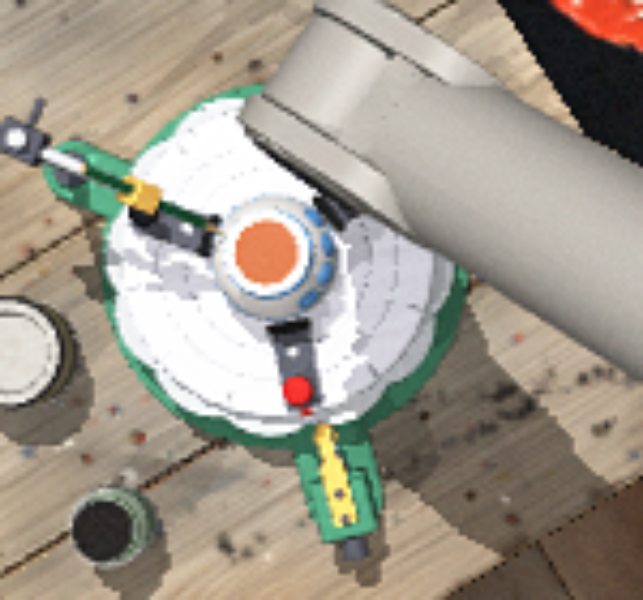

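The red mark at about (310,412) stops roughly 4° short of the pointer tip at about (323,430). I'll centre the wheel by closing the fingers round the post at 313.3°.

```bash

python3 -m jog '[{"fingers":0.04,"x":0,"y":0,"z":0,"rx":0,"ry":0,"rz":0},{"fingers":0.03,"x":0,"y":0,"z":0,"rx":0,"ry":0,"rz":0},{"fingers":0.025,"x":0,"y":0,"z":0,"rx":0,"ry":0,"rz":0},{"fingers":0.022,"x":0,"y":0,"z":0,"rx":0,"ry":0,"rz":0},{"fingers":0.022,"x":0,"y":0,"z":0,"rx":0,"ry":0,"rz":0}]' 25
python3 m.py
python3 -m jog '[{"fingers":0.05,"x":0,"y":0,"z":0,"rx":0,"ry":0,"rz":0},{"fingers":0.06,"x":0,"y":0,"z":0,"rx":0,"ry":0,"rz":0},{"fingers":0.06,"x":0,"y":0,"z":0,"rx":0,"ry":0,"rz":0}]'
python3 m.py
```

```text
clock: 15.05
tcp_pos: [0.5962, 0.1947, 0.1034]
orientation: [1.235, 2.889, 0.001]
contact_force: [-0.2, 0.4, -0.3]
grip_width: 0.0217
gripper_force: 0.0
t 15.05 tcp [0.5962 0.1947 0.1034] yawx 133.72 F [-0.2  0.4 -0.3] w 0.0217 q [ 0.22  0.73 -0.92  1.74  0.67  1.03 -0.18]
0.09338838568709813 313.4332914289017
top black_post_1 [([0.56, 0.35, 0.13], np.float64(72.4))]
top red_post [([0.448, 0.239, 0.127], np.float64(195.6))]
top red_mark []
top pointer [([0.416, 0.235, 0.066], np.float64(193.4))]
side black_post_1 [([0.563, 0.348, 0.13], np.float64(70.0)), ([0.594, 0.196, 0.135], np.float64(313.3)), ([0.621, -0.03, 0.004], np.float64(286.9))]
side red_post [([0.444, 0.247, 0.128], np.float64(189.9)), ([0.571, 0.046, 0.112], np.float64(280.2)), ([0.534, 0.259, 0.084], np.float64(294.0))]
side red_mark [([0.43, 0.242, 0.08], np.float64(191.4)), ([0.571, 0.046, 0.11], np.float64(280.1))]
side pointer [([0.422, 0.236, 0.067], np.float64(193.7))]
clock: 15.92
tcp_pos: [0.5961, 0.1945, 0.1033]
orientation: [-1.235, -2.889, -0.0]
contact_force: [-0.7, 0.3, 0.7]
grip_width: 0.0599
gripper_force: 0.0
t 15.93 tcp [0.5961 0.1945 0.1033] yawx 133.71 F [-0.7  0.3  0.7] w 0.0599 q [ 0.22  0.73 -0.92  1.74  0.67  1.03 -0.18]
0.09346564599852865 313.2894961525228
top black_post_1 [([0.552, 0.348, 0.131], np.float64(76.8)), ([0.594, 0.197, 0.13], np.float64(313.5))]
top red_post [([0.444, 0.238, 0.13], np.float64(195.5)), ([0.536, 0.262, 0.0], np.float64(352.3))]
top red_mark [([0.428, 0.234, 0.079], np.float64(195.5))]
top pointer [([0.417, 0.236, 0.068], np.float64(193.0))]
side black_post_1 [([0.594, 0.198, 0.131], np.float64(314.2))]
side red_post [([0.472, 0.447, -0.0], np.float64(108.0)), ([0.442, 0.244, 0.129], np.float64(191.7))]
side red_mark [([0.431, 0.241, 0.084], np.float64(192.0)), ([0.441, 0.246, 0.13], np.float64(190.4))]
side pointer [([0.423, 0.236, 0.067], np.float64(193.7))]
```

```bash

python3 -m jog '[{"fingers":0.06,"x":0,"y":0,"z":-0.03,"rx":0,"ry":0,"rz":0},{"fingers":0.06,"x":0,"y":0,"z":-0.035,"rx":0,"ry":0,"rz":0},{"fingers":0.06,"x":0,"y":0,"z":-0.035,"rx":0,"ry":0,"rz":0},{"fingers":0.06,"x":-0.0222,"y":-0.0303,"z":0,"rx":0,"ry":0,"rz":0},{"fingers":0.06,"x":-0.0222,"y":-0.0303,"z":0,"rx":0,"ry":0,"rz":0},{"fingers":0.06,"x":-0.0222,"y":-0.0303,"z":0,"rx":0,"ry":0,"rz":0},{"fingers":0.06,"x":-0.0222,"y":-0.0303,"z":0,"rx":0,"ry":0,"rz":0}]'|head -4
python3 -m jog '[{"fingers":0.06,"x":0,"y":0,"z":0,"rx":0,"ry":0,"rz":9},{"fingers":0.06,"x":0,"y":0,"z":0,"rx":0,"ry":0,"rz":9},{"fingers":0.06,"x":0,"y":0,"z":0,"rx":0,"ry":0,"rz":9},{"fingers":0.06,"x":0,"y":0,"z":0,"rx":0,"ry":0,"rz":9},{"fingers":0.06,"x":0,"y":0,"z":0,"rx":0,"ry":0,"rz":9},{"fingers":0.06,"x":0,"y":0,"z":0,"rx":0,"ry":0,"rz":9},{"fingers":0.06,"x":0,"y":0,"z":0,"rx":0,"ry":0,"rz":9},{"fingers":0.06,"x":0,"y":0,"z":0,"rx":0,"ry":0,"rz":9}]'|head -2
python3 m.py; python3 -c "from h import *;to(.570,.0465,.082,62)"
```

```text
clock: 17.3
tcp_pos: [0.5695, 0.0453, 0.2034]
orientation: [1.235, 2.889, -0.0]
contact_force: [0.2, -0.4, -0.1]
clock: 18.3
tcp_pos: [0.5697, 0.0466, 0.2034]
t 18.3 tcp [0.5697 0.0466 0.2034] yawx 61.43 F [ 0.5  0.2 -0.2] w 0.0599 q [ 0.4   0.44 -0.76  1.8   0.34  1.04 -0.99]
0.21914620029377885 279.91315519218614
top black_post_1 [([0.589, 0.197, 0.129], np.float64(311.1)), ([0.557, 0.35, 0.133], np.float64(73.9))]
top red_post [([0.446, 0.239, 0.13], np.float64(195.6))]
top red_mark [([0.568, 0.049, 0.113], np.float64(279.6)), ([0.428, 0.235, 0.081], np.float64(195.0))]
top pointer [([0.419, 0.235, 0.069], np.float64(193.5))]
side black_post_1 [([0.562, 0.347, 0.133], np.float64(70.5)), ([0.592, 0.197, 0.131], np.float64(312.4))]
side red_post [([0.442, 0.247, 0.13], np.float64(189.7))]
side red_mark [([0.62, 0.139, 0.046], np.float64(305.3)), ([0.43, 0.238, 0.082], np.float64(193.5))]
side pointer [([0.422, 0.235, 0.068], np.float64(193.9))]
t 18.8 tcp [0.5698 0.0464 0.2032] yawx 61.75 F [-0.   0.5 -0.8] w 0.0602 q [ 0.4   0.44 -0.76  1.8   0.35  1.04 -0.98]
tool shift [1.000e-04 2.000e-04 1.212e-01] then rz -0.2
```

```bash

python3 -m jog '[{"fingers":0.06,"x":0,"y":0,"z":0.035,"rx":0,"ry":0,"rz":0},{"fingers":0.06,"x":0,"y":0,"z":0.03,"rx":0,"ry":0,"rz":0},{"fingers":0.06,"x":0,"y":0,"z":0.025,"rx":0,"ry":0,"rz":0},{"fingers":0.06,"x":0,"y":0,"z":0.02,"rx":0,"ry":0,"rz":0},{"fingers":0.06,"x":0,"y":0,"z":0.01,"rx":0,"ry":0,"rz":0},{"fingers":0.032,"x":0,"y":0,"z":0,"rx":0,"ry":0,"rz":0},{"fingers":0.032,"x":0,"y":0,"z":0,"rx":0,"ry":0,"rz":0}]'|head -4
python3 -m jog '[{"fingers":0.032,"x":0.0004,"y":-0.009,"z":0,"rx":0,"ry":0,"rz":5},{"fingers":0.032,"x":0.0004,"y":-0.009,"z":0,"rx":0,"ry":0,"rz":5},{"fingers":0.032,"x":0.0004,"y":-0.009,"z":0,"rx":0,"ry":0,"rz":5},{"fingers":0.032,"x":0.0004,"y":-0.009,"z":0,"rx":0,"ry":0,"rz":5},{"fingers":0.032,"x":0.0004,"y":-0.009,"z":0,"rx":0,"ry":0,"rz":5},{"fingers":0.032,"x":0.0004,"y":-0.009,"z":0,"rx":0,"ry":0,"rz":5}]' | head -4
python3 -c "from h import *;st()"
```

```text
clock: 19.68
tcp_pos: [0.5705, 0.0467, 0.0841]
orientation: [2.696, 1.611, 0.002]
contact_force: [-0.4, 0.0, 0.0]
clock: 20.42
tcp_pos: [0.5321, 0.0826, 0.0844]
orientation: [3.022, 0.852, 0.004]
contact_force: [2.5, -2.3, -1.2]
t 20.43 tcp [0.5321 0.0826 0.0844] yawx 31.49 F [ 2.5 -2.3 -1.2] w 0.0322 q [ 0.18  0.51 -0.57  1.98  0.39  0.76 -1.64]
```

```bash

python3 -m jog '[{"fingers":0.032,"x":0.0002,"y":-0.005,"z":0,"rx":0,"ry":0,"rz":3}]' | sed -n 2,4p
python3 -m jog '[{"fingers":0.032,"x":0.0002,"y":-0.004,"z":0,"rx":0,"ry":0,"rz":2}]' | sed -n 2,4p
python3 -m jog '[{"fingers":0.032,"x":0,"y":-0.003,"z":0,"rx":0,"ry":0,"rz":1}]' | sed -n 2,4p
python3 -m jog '[{"fingers":0.032,"x":0,"y":-0.002,"z":0,"rx":0,"ry":0,"rz":1}]' | sed -n 2,4p
```

```text
tcp_pos: [0.5294, 0.0872, 0.0843]
orientation: [3.043, 0.775, 0.003]
contact_force: [1.4, -2.0, -1.7]
tcp_pos: [0.5276, 0.0905, 0.0843]
orientation: [3.056, 0.722, 0.003]
contact_force: [2.3, -2.6, -0.6]
tcp_pos: [0.5261, 0.0932, 0.0842]
orientation: [3.062, 0.697, 0.002]
contact_force: [0.4, -3.2, 1.2]
tcp_pos: [0.5251, 0.0952, 0.084]
orientation: [3.068, 0.67, 0.002]
contact_force: [2.6, -6.1, 3.2]
```

```bash

python3 -m jog '[{"fingers":0.032,"x":0,"y":-0.002,"z":0,"rx":0,"ry":0,"rz":0}]' | sed -n 2,4p
python3 -m jog '[{"fingers":0.032,"x":0,"y":-0.002,"z":0,"rx":0,"ry":0,"rz":0}]' | sed -n 2,4p
python3 -m jog '[{"fingers":0.032,"x":0,"y":-0.002,"z":0,"rx":0,"ry":0,"rz":0}]' | sed -n 2,4p
python3 m.py
```

```text
tcp_pos: [0.525, 0.0954, 0.084]
orientation: [3.066, 0.669, 0.002]
contact_force: [4.3, -9.7, 4.1]
tcp_pos: [0.525, 0.0955, 0.084]
orientation: [3.065, 0.667, 0.003]
contact_force: [6.5, -12.9, 3.4]
tcp_pos: [0.5249, 0.0957, 0.084]
orientation: [3.064, 0.664, 0.004]
contact_force: [7.9, -17.1, 2.7]
t 21.3 tcp [0.5249 0.0957 0.084 ] yawx 24.46 F [  7.9 -17.1   2.7] w 0.0322 q [ 0.13  0.5  -0.54  1.99  0.37  0.75 -1.78]
0.16696048950446196 267.56376355366274
top black_post_1 [([0.59, 0.196, 0.128], np.float64(311.4)), ([0.556, 0.347, 0.13], np.float64(74.1))]
top red_post [([0.446, 0.24, 0.13], np.float64(194.6)), ([0.43, 0.237, 0.08], np.float64(193.9))]
top red_mark [([0.427, 0.236, 0.079], np.float64(194.0))]
top pointer [([0.416, 0.239, 0.068], np.float64(191.4)), ([0.429, 0.232, 0.077], np.float64(196.2))]
side black_post_1 [([0.561, 0.349, 0.132], np.float64(71.6)), ([0.591, 0.194, 0.135], np.float64(310.4))]
side red_post [([0.442, 0.245, 0.128], np.float64(190.7))]
side red_mark [([0.43, 0.237, 0.084], np.float64(194.1))]
side pointer [([0.424, 0.234, 0.069], np.float64(194.7))]
```

```bash

python3 -m jog '[{"fingers":0.055,"x":0,"y":0.005,"z":0,"rx":0,"ry":0,"rz":0},{"fingers":0.06,"x":0,"y":0.002,"z":0,"rx":0,"ry":0,"rz":0},{"fingers":0.06,"x":0,"y":0,"z":0,"rx":0,"ry":0,"rz":0},{"fingers":0.06,"x":0,"y":0,"z":-0.035,"rx":0,"ry":0,"rz":0},{"fingers":0.06,"x":0,"y":0,"z":-0.045,"rx":0,"ry":0,"rz":0},{"fingers":0.06,"x":0,"y":0,"z":-0.045,"rx":0,"ry":0,"rz":0},{"fingers":0.06,"x":-0.03,"y":0.05,"z":0,"rx":0,"ry":0,"rz":0},{"fingers":0.06,"x":-0.03,"y":0.05,"z":0,"rx":0,"ry":0,"rz":0}]'|head -4
python3 -m jog '[{"fingers":0.06,"x":0,"y":0.05,"z":0,"rx":0,"ry":0,"rz":0},{"fingers":0.06,"x":0,"y":0.05,"z":0,"rx":0,"ry":0,"rz":0},{"fingers":0.06,"x":0,"y":0,"z":0,"rx":0,"ry":0,"rz":0},{"fingers":0.06,"x":0,"y":0,"z":0,"rx":0,"ry":0,"rz":0}]'|head -4
python3 - <<'E'
from h import *
import cv2
for i in range(2):
 for c in ['top','side']:
  im,_=r.grab_frame(c); 
  for n in ['lever_knob','lever_hinge','primer_tin','green_jar','cork_jar','red_mark','pointer']: print(c,n,[np.round(q['xyz'],3).tolist() for q in r.landmark_of(n,c)[:2]])
  cv2.imwrite(f'pics/e_{c}.png',cv2.resize(im[140:280,230:380,::-1] if c=='top' else im[160:300,220:370,::-1],(643,600),interpolation=2))
E
```

```text
clock: 22.8
tcp_pos: [0.5123, -0.0212, 0.2091]
orientation: [3.068, 0.677, 0.003]
contact_force: [0.8, -0.5, -1.2]
clock: 23.3
tcp_pos: [0.5538, -0.1106, 0.208]
orientation: [-3.067, -0.674, 0.001]
contact_force: [-0.3, 1.2, 1.6]
top lever_knob [[0.527, 0.096, 0.113], [0.428, 0.234, 0.079]]
top lever_hinge [[0.621, 0.133, 0.05]]
top primer_tin [[0.476, 0.449, -0.006]]
top green_jar [[0.533, 0.264, -0.002], [0.356, 0.387, -0.003]]
top cork_jar [[0.622, -0.027, 0.0]]
top red_mark [[0.426, 0.235, 0.074]]
top pointer [[0.421, 0.235, 0.068]]
side lever_knob [[0.528, 0.09, 0.11]]
side lever_hinge [[0.618, 0.14, 0.047]]
side primer_tin [[0.47, 0.449, 0.0]]
side green_jar [[0.352, 0.382, 0.001]]
side cork_jar [[0.618, -0.028, 0.004]]
side red_mark [[0.43, 0.241, 0.08]]
side pointer [[0.421, 0.236, 0.073]]
top lever_knob [[0.525, 0.093, 0.114], [0.354, 0.385, -0.002]]
top lever_hinge [[0.622, 0.132, 0.046], [0.42, 0.238, 0.066]]
top primer_tin [[0.474, 0.446, -0.003], [0.524, 0.095, 0.114]]
top green_jar [[0.354, 0.387, -0.001], [0.477, 0.447, -0.004]]
top cork_jar [[0.624, -0.03, 0.001]]
top red_mark [[0.427, 0.236, 0.08]]
top pointer [[0.419, 0.238, 0.069], [0.524, 0.093, 0.113]]
side lever_knob [[0.528, 0.089, 0.11]]
side lever_hinge [[0.617, 0.136, 0.046]]
side primer_tin [[0.472, 0.449, -0.002]]
side green_jar [[0.352, 0.384, -0.0], [0.619, -0.027, 0.003]]
side cork_jar [[0.622, -0.032, 0.004]]
side red_mark [[0.43, 0.241, 0.081]]
side pointer [[0.423, 0.235, 0.069], [0.431, 0.239, 0.08]]
```

View pics/e_top.png

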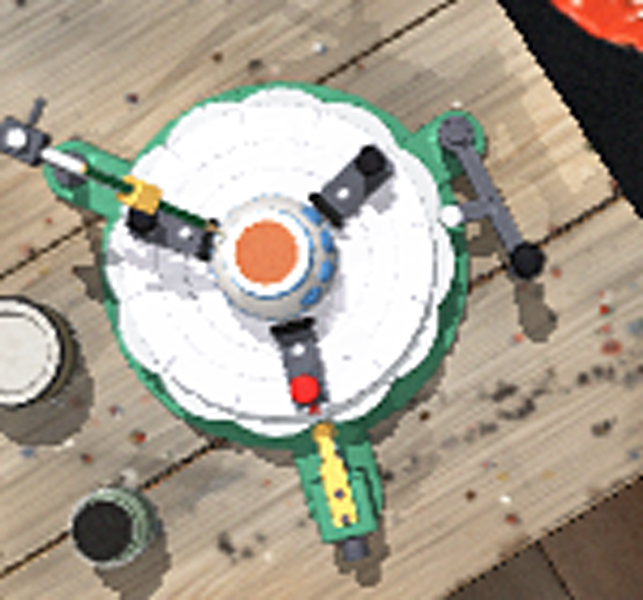

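View pics/e_side.png

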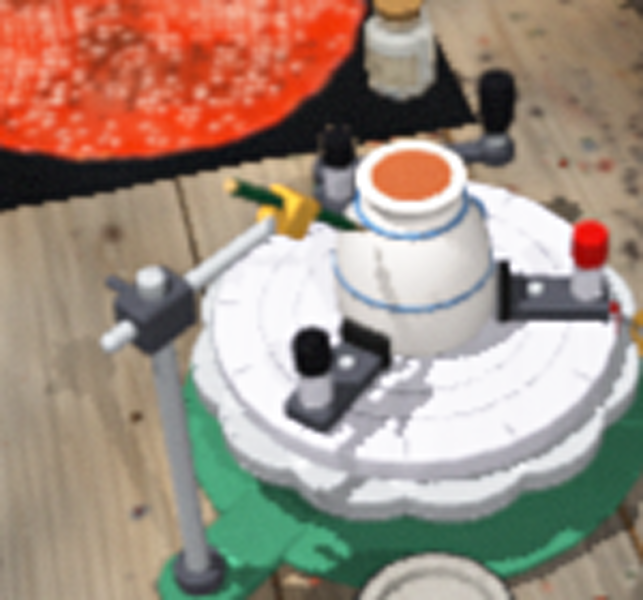

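In the top view the red mark at (315,408) lies on the pointer's line, with its tip at (320,428). The lever's nose sits in its hollow with the knob at about (527,260), and the tin and jars have not moved.

```bash
python3 -c "
from bench import r
print(r.hand_in())"
```

```text
the job is handed in; nothing more can be done
None
```

The job is handed in, with no verdict shown yet: I opened the lever to its stop, turned the wheel anticlockwise until the red mark sat at the brass pointer, and pushed the lever back to its hard stop; the final pictures show the tin and both jars where they were.

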